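Pump a plaster test bar out of its mould and hold it up level

ROBOT

A 6-joint arm with a two-finger parallel gripper is mounted at the origin on a cart in front of the work surface, level with it; the furniture and walls round the work are solid. World frame = base frame: x ahead of the robot, y to its left, z up, the work surface at z = 0. Lengths are in m, angles in rad, forces in N, time in s.
With the tool pointing down it reaches from about 0.375 to 0.975 m from the base axis. Payload 3.8 kg.
Tool frame: the origin (TCP) lies midway between the tips of the shut fingers; the grasp point (between the pads) lies 19 mm behind it; z points along the fingers, y is the line along which they close (so a half turn about z gives the same grasp; the last joint's range is limited). The gripper opens to 85 mm and grips with 20 to 120 N. Pads are 22 mm wide; open, the fingers measure 114 mm over their backs; the gripper's body (76 mm by 85 mm) begins 54 mm behind the grasp point. The pads swing forward as they close: fully open they stand 13 mm farther back than shut.
Start: joints at [-1.176, 0.264, 1.604, -0, 1.274, -0.037], TCP at [0.282, -0.613, 0.211] pointing down, gripper open.
Joint ranges: [-2.63, 2.63], [-0.94, 2.18], [0.31, 2.57], [-1.31, 4.45], [0, 2.66], [-2.55, 2.55]. Speed limits (rad/s): [2.57, 2.57, 3.14, 3.14, 3.14, 3.14].

INTERFACE

Orientations are given as a rotation vector (axis times angle).
In Python, from workcell import sensors, viewer, job gives the robot as it stands.
- The arm moves only by the shell command python3 -m inch 'ROWS' [FORCE]. ROWS is JSON, one flat list of numbers, 7 for each row, row after row: the shift along the tool's x, y, z in mm, then the turn, a rotation vector about the tool's x, y, z in degrees, then the finger opening in mm, from 0 to 85.4. A call has exactly 8 rows; each row shifts and turns the commanded pose from where the row before left it, along the tool's axes as they then stand; what a row does not reach is not made up. A row lasts 1/10 s, in which the tool goes at most 50 mm and 8.59 degrees, less where a joint would pass 70% of its speed; a pose out of reach is approached as far as the arm can. A call is refused whole if a number of a shift passes 50 or a number of a turn 8.59, either way. A call with a gripper value outside its range is refused whole. The fingers move at their own pace and stop on an object; FORCE is the grip in N (left out, the last holds). Time passes only in rows, so rows that do not move let the fingers close, or fill a call up. It gives the time, the measured TCP pose, the force, the opening and the grip force at its end, in the units of the state.
- sensors.read_state(): the state, without advancing time (a new reading comes with each control period).
- viewer.read_camera(name): name is "scene" or "top"; returns the picture (480x640x3 uint8, red, green, blue); there is no depth.
- viewer.camera_params(name): a dict with "K" (3x3 intrinsics, pixels), "world_to_cam" (4x4, takes a point from world to camera coordinates). Camera axes: x right, y down, z forward; pixel columns grow to the right and rows downward; lengths in m; the calibration is good to about 2 mm. A picture is of the moment at which its call begins. camera_params takes no time and is no camera call.
- job.finish_job(): hands the job in; it is judged then, once.
The state is a dict: "time": time; "q": joint angles; "joint_vel": joint speeds; "joint_torque": joint torques, N m; "tool_pos": TCP position; "tcp_rot": TCP orientation; "wrist_force": force on the tool from outside, world axes, zero at the start; "torque": the same for the moment, N m; "width": opening from 0.0 (shut) to 1.0 (fully open); "grip_force": force on a finger pad.
Only numpy, scipy, OpenCV 4.12 (cv2) and the standard library are available. Lean on these libraries where they do the work, as an engineer would, in place of code of your own. Each camera call takes 0.05 s, during which the arm holds its last target. There are 200 camera calls.

TASK

Jack the plaster test bar out of the steel mould: press the ejector's sprung hand lever all the way down and let it come all the way back up, stroke after stroke, until the bar stands as high out of the mould as the ejector will push it. Let the lever go, take the bar by its middle across its narrow width, lift it straight up until its whole underside is at least 6 cm above the mould's rim, and finish still holding it there in the gripper, level and still above the mould, so that its underside can be checked; do not tip it on the way, and leave the other things on the bench as they are.

Things in the scene. Friction and masses are not known exactly. Their poses are not given: they have to be found in the camera images.
- ejector: Rack-and-pawl ejector, bolted down, blue, base 120 x 220 mm, carrying an open-topped steel bar mould. Origin: centre of the base's underside, on the bench top. x runs across the mould, y along it (the lever sticks out at the +y end), z up. The mould is a trough 44 x 164 mm inside with walls 10 mm thick; its rim is 64 x 186 mm over all and lies 140 mm above the origin. The table under the mould is 84 x 200 mm, its top 92 mm up.
- mould_mouth (a point): Centre of the mould's opening, at the height of the rim (140 mm above the bench). Axes as the ejector's.
- platen (a joint): Height of the ejector's platen, the moving floor of the mould, in m: 0 = down (the bar sunk in the mould, its top 2 mm below the rim); each full lever stroke lifts it about 9 mm by one rack tooth and it stays where it is; after four full strokes it is fully up at about 0.035, and further strokes do nothing. A short stroke does not gain a tooth: every time the lever has to go down past 0.45 and come back to below 0.04.
- lever (a joint): Angle of the ejector's hand lever in rad: 0 = up at its rest stop, where its spring brings it back when let go; 0.52 = right down at its lower stop. Pressing it down at the grip takes about 3 N at the top and about 10 N on the way down; the lower stop is solid. It can be pressed with the shut fingers from above or pinched.
- lever_pivot (a point): Axis of the lever: it turns about the ejector's x axis here, 55 mm from the mould's centre along +y and 55 mm above the bench.
- lever_grip (a point): Centre of the lever's black grip, on the lever's axis, 155 mm from the pivot. The grip is round, 23 mm thick, and runs 47 mm inward and 50 mm outward from this point. At rest the lever rises outward at 0.40 rad (this point 115 mm above the bench); right down it dips outward at 0.12 rad (36 mm above the bench).
- plaster_bar: White plaster test bar 40 x 160 x 40 mm, about 0.3 kg, lying in the mould. Origin: centre of its underside. y runs along its 160 mm length, x across its 40 mm width, z up; its centre of mass is 20 mm above the origin. There are 2 mm of play round it in the mould. With the platen fully up its underside is about 7 mm below the rim and its sides stand about 33 mm clear above the rim.
- drying_rack: Wooden slatted rack 190 x 150 x 22 mm, fixed, with two finished bars lying on it. Bystander.
- dry_bar_1: White plaster bar 40 x 160 x 40 mm on the drying rack. Origin: centre of its underside. Bystander: leave alone.
- dry_bar_2: White plaster bar 40 x 160 x 40 mm on the drying rack. Origin: centre of its underside. Bystander: leave alone.
- mixing_cup: Plaster-stained mixing cup, 69 mm wide, 88 mm high. Origin: centre of its underside. Bystander: leave alone.
- rubber_bowl: Black rubber plaster bowl, 111 mm wide, 55 mm high. Origin: centre of its underside. Bystander: leave alone.
- beaker: Terracotta-coloured beaker, 77 mm wide, 105 mm high. Origin: centre of its underside. Bystander: leave alone.
- tape_measure: Yellow tape measure, 36 x 83 x 60 mm. Origin: centre of its underside. Bystander: leave alone.
Mind the look-alikes: they are no part of the job. Leave any blue look-alike of the plaster_bar alone.

How it is judged:
On the way:
1. the lever has been pumped until the platen is fully up (value of joint platen above 0.032 m and value of joint lever below 0.1 rad), for 0.1 s.
At the end, for the whole second after the job is handed in: The gripper holds the plaster bar still (under 15 mm/s and 0.1 rad/s) and level (within 0.07 rad), its underside at least 50 mm above the mould's rim and its centre within 60 mm sideways of the mould's centre, touching no part of the ejector; the platen is still up and the lever back up at rest (z of plaster_bar in the frame of ejector above 0.19 m and horizontal distance between plaster_bar and mould_mouth below 0.06 m and angle between plaster_bar's own z axis and vertical below 0.07 rad and contact force between plaster_bar and the fingers above 2 N and contact force between plaster_bar and ejector below 0.05 N and linear speed of plaster_bar below 0.015 m/s and angular speed of plaster_bar below 0.1 rad/s and value of joint platen above 0.03 m and value of joint lever below 0.1 rad); the arm keeps its last pose, push and grip.
It fails at once if the plaster bar is tipped by more than 0.2 rad (angle between plaster_bar's own z axis and vertical above 0.2 rad).
It fails at once if a bystander is moved by more than 3 cm (distance of any of dry_bar_1, dry_bar_2, mixing_cup, rubber_bowl, beaker, tape_measure from where it was at the start of the episode above 0.03 m).
It also fails if it takes over 61 s, if anything falls off the work surface, if the arm or the gripper's body presses on something with over 40 N, if the wrist force passes 120 N, or if a joint passes its speed limit or range.

## Working session

There is one attempt and no reset: what is moved stays moved. The work goes in short steps, Python scripts to look and compute and a shell command to move; the robot and the scene stay as the last step left them, time stands still between calls to the robot, and variables do not carry over. Pictures are saved under pics/ and viewed, at most 14 in all, crops included, and the job is handed in when it is done.

```bash
mkdir -p pics; python3 - <<'E'
from workcell import sensors, viewer
import cv2,numpy as np
for n in("scene","top"):
    im=viewer.read_camera(n); cv2.imwrite(f"pics/{n}0.png",im[:,:,::-1])
    p=viewer.camera_params(n); print(n,np.array(p["K"]).round(1).tolist(),np.array(p["world_to_cam"]).round(3).tolist())
s=sensors.read_state(); print(s)
E
```

```text
scene [[583.8, 0.0, 314.0], [0.0, 583.8, 237.3], [0.0, 0.0, 1.0]] [[-0.533, -0.846, -0.023, 0.265], [-0.435, 0.298, -0.85, 0.335], [0.726, -0.443, -0.526, 1.192], [0.0, 0.0, 0.0, 1.0]]
top [[604.4, 0.0, 319.1], [0.0, 604.4, 232.7], [0.0, 0.0, 1.0]] [[0.011, -1.0, -0.009, -0.019], [-0.987, -0.01, -0.157, 0.535], [0.157, 0.01, -0.987, 1.74], [0.0, 0.0, 0.0, 1.0]]
{'time': 0.1, 'q': array([-1.17587356e+00,  2.64688848e-01,  1.60521781e+00, -6.81666342e-07,
        1.27372910e+00, -3.68967680e-02]), 'joint_vel': array([-0.00066561, -0.00172491, -0.00050999, -0.00024828, -0.00016446,
       -0.00010715]), 'joint_torque': array([ 5.05300686e-04, -5.16708469e+01, -3.68590450e+01, -5.16172372e-05,
        6.26099703e-03,  2.53847844e-05]), 'tool_pos': array([ 0.28223384, -0.6123912 ,  0.20948975]), 'tcp_rot': array([-3.06668704e+00, -6.72612367e-01,  5.72082183e-04]), 'wrist_force': array([-0.15285849,  0.10659648,  0.00765213]), 'torque': array([ 0.02257644,  0.01416739, -0.00699975]), 'grip_force': 0.0, 'width': 1.0026841804191293}
```

View pics/scene0.png

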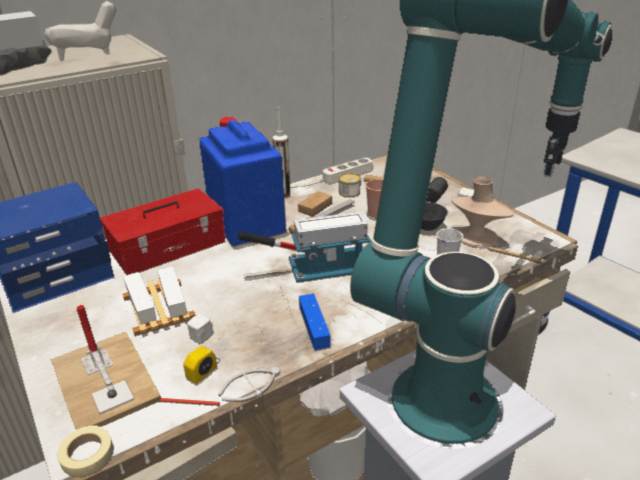

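View pics/top0.png

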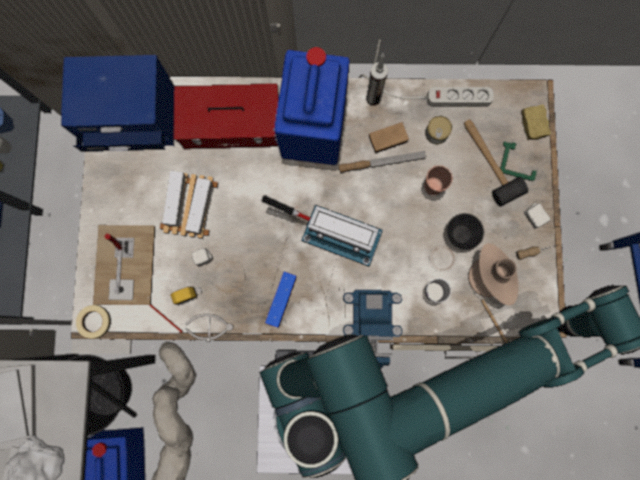

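The scene view shows the ejector at about (325,245), with its lever pointing to (255,240). The top view shows the mould at (343,230) and the black grip at (278,207), with the lever towards world +y. The blue look-alike bar is at (281,299).

```bash
cat > h.py <<'E'
import numpy as np,cv2
from workcell import sensors,viewer
from scipy.spatial.transform import Rotation as R
def ray(n,uv,z):
    p=viewer.camera_params(n);K=np.array(p["K"]);T=np.array(p["world_to_cam"])
    c=-T[:3,:3].T@T[:3,3]; d=T[:3,:3].T@np.linalg.solve(K,[uv[0],uv[1],1.])
    return c+d*(z-c[2])/d[2]
def proj(n,X):
    p=viewer.camera_params(n);T=np.array(p["world_to_cam"])
    c=T[:3,:3]@X+T[:3,3]; u=np.array(p["K"])@c; return u[:2]/u[2]
def biggest(m,x0,y0):
    cs,_=cv2.findContours(m.astype(np.uint8),cv2.RETR_EXTERNAL,cv2.CHAIN_APPROX_NONE)
    return max(cs,key=cv2.contourArea)+np.array([[[x0,y0]]])
E
python3 - <<'E'
from h import *
im=cv2.imread("pics/top0.png")
x0,y0,x1,y1=250,180,400,280
c=im[y0:y1,x0:x1]; hsv=cv2.cvtColor(c,cv2.COLOR_BGR2HSV)
cv2.imwrite("pics/crop.png",cv2.resize(c,None,fx=5,fy=5,interpolation=cv2.INTER_CUBIC))
w=(hsv[...,2]>215)&(hsv[...,1]<25); w[:, :45]=0
k=biggest(w,x0,y0); r=cv2.minAreaRect(k); b=cv2.boxPoints(r); print("white",r)
P=np.array([ray("top",q,.138) for q in b]); print(P.round(4).tolist(), np.linalg.norm(P[0]-P[1]),np.linalg.norm(P[1]-P[2]),"c",P.mean(0))
k=(hsv[...,2]<60); k[:, 65:]=0
k=biggest(k,x0,y0); r=cv2.minAreaRect(k); print("grip",r, ray("top",r[0],.115))
for q in cv2.boxPoints(r): print(ray("top",q,.115).round(4))
E
```

```text
Traceback (most recent call last):
  File "h.py", line 13, in biggest
    return max(cs,key=cv2.contourArea)+np.array([[[x0,y0]]])
           ~~~^^^^^^^^^^^^^^^^^^^^^^^^
ValueError: max() iterable argument is empty
```

View pics/crop.png

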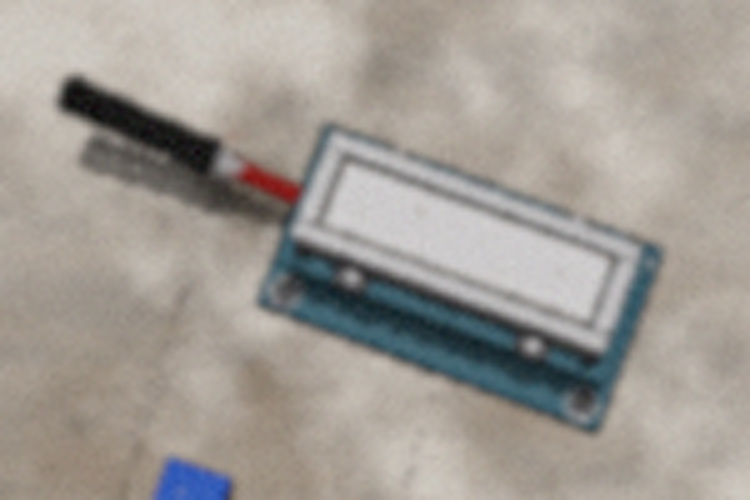

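The crop shows the white bar ringed by a dark gap, with corners at about (345,158), (612,262), (590,325) and (322,220). The grip runs from (65,92) to (215,155).

```bash
python3 - <<'E'
from h import *
im=cv2.imread("pics/top0.png")
x0,y0=250,180
c=cv2.imread("pics/crop.png"); g=c.max(2).astype(int)
print("levels",g[240,470],g[150,350],g[300,50],g[130,150])
m=np.zeros(g.shape,np.uint8); t=g[240,470]-35
cv2.floodFill
lab=cv2.connectedComponents((cv2.GaussianBlur(c,(3,3),0).max(2)>t).astype(np.uint8))[1]
k=biggest(lab==lab[240,470],0,0); r=cv2.minAreaRect(k)
up=lambda q:(np.array(q)+.5)/5-.5+[x0,y0]
P=np.array([ray("top",up(q),.138) for q in cv2.boxPoints(r)]); ce=P.mean(0)
e=[P[1]-P[0],P[2]-P[1]]; e.sort(key=np.linalg.norm); print("bar",[np.linalg.norm(v).round(4) for v in e],ce.round(4))
d=e[1]/np.linalg.norm(e[1]); d*=np.sign(d[1])
k=g<80; k[:,240:]=0
k=biggest(k,0,0); r=cv2.minAreaRect(k)
G=ray("top",up(r[0]),.115+.003); print("grip rect",up(r[0]),r[1],G.round(4))
dg=(G-ce)[:2]; print("dist grip-centre",np.linalg.norm(dg),"exp .198; ang bar",np.degrees(np.arctan2(d[1],d[0])),"ang grip",np.degrees(np.arctan2(dg[1],dg[0])))
E
```

```text
levels 205 174 158 28
bar [np.float64(0.0381), np.float64(0.1575)] [ 0.5336 -0.0806  0.138 ]
grip rect [281.43137817 207.0380188 ] (212.43316650390625, 56.40617752075195) [0.5954 0.094  0.118 ]
dist grip-centre 0.18515899965772617 exp .198; ang bar 70.19238142656525 ang grip 70.49203186874536
```

```bash
python3 -m inch '[0,0,-15,0,0,-7.6,0, 0,0,-15,0,0,-7.6,0, 0,0,-15,0,0,-7.6,0, 0,0,-15,0,0,-7.6,0, 0,0,-15,0,0,-7.6,0, 0,0,-15,0,0,-7.6,0, 0,0,0,0,0,0,0, 0,0,0,0,0,0,0]' 40
cat >> h.py <<'E'
C=np.array([.5340,-.0808,.14]); A=np.radians(70.3)
X=np.array([np.cos(A),np.sin(A),0]); Y=np.array([np.sin(A),-np.cos(A),0])
W=np.stack([X,Y,[0,0,-1]],1)
def go(along,across,z):   # target in mould axes -> tool shift (mm), residual turn (deg, tool axes)
    s=sensors.read_state(); Rt=R.from_rotvec(s["tcp_rot"])
    t=np.array([C[0],C[1],0])+X*along+Y*across+[0,0,z]
    d=t-s["tool_pos"]
    print("shift",(Rt.inv().apply(d)*1000).round(1),"turn",np.degrees((Rt.inv()*R.from_matrix(W)).as_rotvec()).round(2),"t",s["time"],"F",s["wrist_force"].round(1),"pos",(W.T@(s["tool_pos"]-[C[0],C[1],0])*1000).round(1))
E
python3 -c "
from h import *
go(.203,0,.30)"
```

```text
time: 0.9
tool_pos: [0.2824, -0.613, 0.3002]
tcp_rot: [-2.571, -1.805, -0.0]
wrist_force: [0.5, 0.3, -1.2]
width: 0.001
grip_force: 0.0
shift [7.889e+02 5.550e+01 4.000e-01] turn [-0.01 -0.01 -0.14] t 0.9 F [ 0.5  0.3 -1.2] pos [-585.8  -57.5 -300.2]
```

```bash
python3 -m inch '[30,5,0,0,0,0,0, 50,3.5,0,0,0,0,0, 50,3.5,0,0,0,0,0, 50,3.5,0,0,0,0,0, 50,3.5,0,0,0,0,0, 50,3.5,0,0,0,0,0, 50,3.5,0,0,0,0,0, 50,3.5,0,0,0,0,0]'; python3 -m inch '[50,3.5,0,0,0,0,0, 50,3.5,0,0,0,0,0, 50,3.5,0,0,0,0,0, 50,3.5,0,0,0,0,0, 50,3.5,0,0,0,0,0, 50,3.5,0,0,0,0,0, 50,3.5,0,0,0,0,0, 20,0,0,0,0,0,0]';  python3 -c "
from h import *
go(.203,0,.15)"
```

```text
time: 1.7
tool_pos: [0.4375, -0.2636, 0.299]
tcp_rot: [-2.569, -1.804, 0.001]
wrist_force: [1.3, 0.0, -0.7]
width: 0.0
grip_force: 0.0
time: 2.5
tool_pos: [0.5852, 0.0776, 0.2984]
tcp_rot: [-2.566, -1.809, 0.002]
wrist_force: [-0.1, -1.0, 0.1]
width: 0.001
grip_force: 0.0
shift [ 36.6   5.7 148.4] turn [-0.16 -0.02  0.07] t 2.5 F [-0.1 -1.   0.1] pos [ 166.4   -5.2 -298.4]
```

```bash
python3 -m inch '[20,2,10,0,0,0,0, 13,2,20,0,0,0,0, 4,2,30,0,0,0,0, 0,0,35,0,0,0,0, 0,0,30,0,0,0,0, 0,0,20,0,0,0,0, 0,0,3,0,0,0,0, 0,0,0,0,0,0,0]';  python3 -c "
from h import *
go(.203,0,.15)
for n in('top','scene'):
    im=viewer.read_camera(n)[:,:,::-1]; u=proj(n,C+X*.2).astype(int); 
    cv2.imwrite(f'pics/{n}1.png',cv2.resize(im[u[1]-50:u[1]+50,max(0,u[0]-65):u[0]+65],None,fx=4,fy=4,interpolation=cv2.INTER_CUBIC)); print(u)
a,b=[cv2.imread(f'pics/{n}1.png') for n in('top','scene')]
cv2.imwrite('pics/c1.png',np.vstack([a[:300],b[100:]])[:600])
"
```

```text
time: 3.3
tool_pos: [0.6019, 0.1058, 0.1509]
tcp_rot: [-2.568, -1.807, 0.005]
wrist_force: [-0.1, -0.2, 0.3]
width: -0.001
grip_force: 0.0
shift [ 4.5 -1.1  0.9] turn [-0.16  0.09 -0.05] t 3.3 F [-0.1 -0.2  0.3] pos [ 198.5    1.1 -150.9]
[276 203]
[255 231]
```

View pics/c1.png

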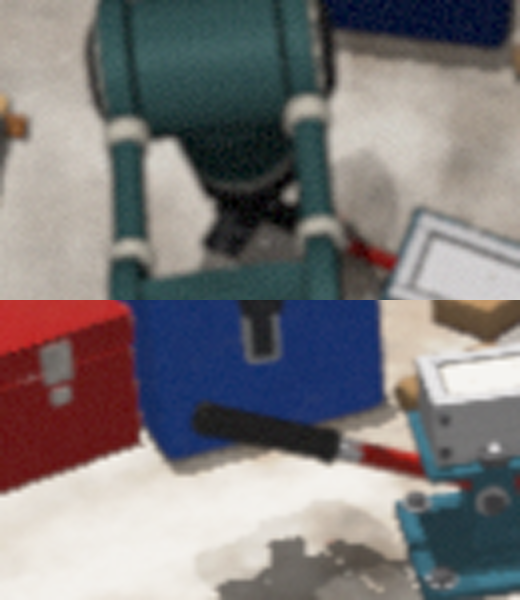

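The top half of the crop shows the gripper over the grip. The bottom half, from the scene view, shows the free lever at rest with nothing under it.

```bash
python3 -m inch '[4,-1,10,0,0,0,0, 0,0,14,0,0,0,0, 0,0,14,0,0,0,0, 0,0,14,0,0,0,0, 0,0,14,0,0,0,0, 0,0,14,0,0,0,0, 0,0,14,0,0,0,0, 0,0,0,0,0,0,0]';  python3 -c "
from h import *
go(.203,0,.047)"
```

```text
time: 4.2
tool_pos: [0.6046, 0.1114, 0.0579]
tcp_rot: [2.568, 1.809, 0.004]
wrist_force: [0.6, 2.1, 8.1]
width: -0.002
grip_force: 3.7
shift [-1.8 -1.7 10.9] turn [ 0.08 -0.12  0.03] t 4.2 F [0.6 2.1 8.1] pos [204.8   1.7 -57.9]
```

```bash
python3 -m inch '[0,0,4,0,0,0,0, 0,0,3,0,0,0,0, 0,0,3,0,0,0,0, 0,0,2,0,0,0,0, 0,0,1,0,0,0,0, 0,0,0,0,0,0,0, 0,0,0,0,0,0,0, 0,0,0,0,0,0,0]';  python3 -c "
from h import *
go(.203,0,.140)"
```

```text
time: 5.0
tool_pos: [0.6052, 0.1126, 0.047]
tcp_rot: [-2.568, -1.809, -0.007]
wrist_force: [0.4, 5.4, 7.5]
width: 0.001
grip_force: 4.5
shift [ -2.7  -1.6 -93. ] turn [ 0.12 -0.24  0.01] t 5.0 F [0.4 5.4 7.5] pos [206.1   1.8 -47. ]
```

```bash
python3 -m inch '[-2,-1,-10,0,0,0,0, 0,0,-16,0,0,0,0, 0,0,-16,0,0,0,0, 0,0,-16,0,0,0,0, 0,0,-16,0,0,0,0, 0,0,-16,0,0,0,0, 0,0,-10,0,0,0,0, 0,0,0,0,0,0,0]';  python3 -c "
from h import *
go(.203,0,.046)
im=viewer.read_camera('scene')[:,:,::-1]
cv2.imwrite('pics/c2.png',cv2.resize(im[200:290,220:380],None,fx=5,fy=5,interpolation=cv2.INTER_CUBIC))
"
```

```text
time: 5.8
tool_pos: [0.6034, 0.1093, 0.1481]
tcp_rot: [2.567, 1.809, 0.006]
wrist_force: [0.6, -0.2, -0.2]
width: 0.002
grip_force: 0.0
shift [  0.5  -1.6 102.1] turn [ 0.19 -0.12  0.04] t 5.8 F [ 0.6 -0.2 -0.2] pos [ 202.3    1.2 -148.1]
```

View pics/c2.png

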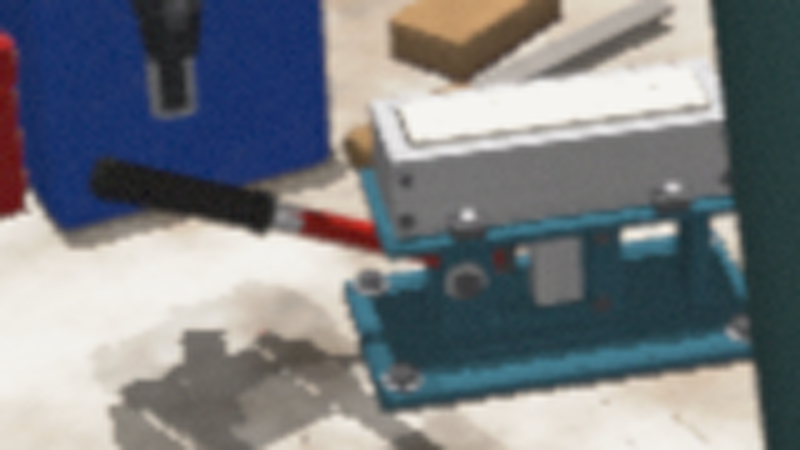

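The scene view shows the lever back at rest, with the grip from (95,175) to (270,210) in the crop. The shut fingertips are just above it at (170,110), and the bar seems to have risen slightly. I'll carry on pumping with the same stroke.

```bash
python3 -m inch '[1,-1,10,0,0,0,0, 0,0,16,0,0,0,0, 0,0,16,0,0,0,0, 0,0,16,0,0,0,0, 0,0,16,0,0,0,0, 0,0,14,0,0,0,0, 0,0,10,0,0,0,0, 0,0,5,0,0,0,0]'; python3 -m inch '[0,0,2,0,0,0,0, 0,0,0,0,0,0,0, 0,0,0,0,0,0,0, 0,0,-20,0,0,0,0, 0,0,-20,0,0,0,0, 0,0,-20,0,0,0,0, 0,0,-20,0,0,0,0, 0,0,-20,0,0,0,0]'; python3 -c "
from h import *
go(.203,0,.148)"
```

```text
time: 6.65
tool_pos: [0.6016, 0.1112, 0.0423]
tcp_rot: [-2.568, -1.808, -0.002]
wrist_force: [-1.4, 5.1, 10.2]
width: -0.001
grip_force: 5.0
time: 7.45
tool_pos: [0.6, 0.1093, 0.1396]
tcp_rot: [-2.568, -1.809, 0.005]
wrist_force: [0.3, -0.6, 0.3]
width: 0.001
grip_force: 0.0
shift [ 1.7  2.  -8.4] turn [-0.14  0.13  0.04] t 7.45 F [ 0.3 -0.6  0.3] pos [ 201.3   -2.  -139.6]
```

```bash
python3 -m inch '[1,2,10,0,0,0,0, 0,0,16,0,0,0,0, 0,0,16,0,0,0,0, 0,0,16,0,0,0,0, 0,0,16,0,0,0,0, 0,0,14,0,0,0,0, 0,0,8,0,0,0,0, 0,0,0,0,0,0,0]'; python3 -m inch '[0,0,1,0,0,0,0, 0,0,0,0,0,0,0, 0,0,0,0,0,0,0, 0,0,0,0,0,0,0, 0,0,0,0,0,0,0, 0,0,0,0,0,0,0, 0,0,0,0,0,0,0, 0,0,0,0,0,0,0]'; python3 -c "
from h import *
go(.203,0,.148)
im=viewer.read_camera('scene')[:,:,::-1]
cv2.imwrite('pics/c3.png',cv2.resize(im[200:290,220:380],None,fx=5,fy=5,interpolation=cv2.INTER_CUBIC))
"
```

```text
time: 8.25
tool_pos: [0.6039, 0.1117, 0.0429]
tcp_rot: [-2.567, -1.809, -0.003]
wrist_force: [1.6, 3.8, 7.6]
width: -0.005
grip_force: 4.3
time: 9.05
tool_pos: [0.604, 0.1117, 0.043]
tcp_rot: [-2.568, -1.809, -0.003]
wrist_force: [1.0, 4.0, 8.9]
width: -0.001
grip_force: 4.3
shift [  -1.6   -1.  -105. ] turn [ 0.02 -0.12  0.03] t 9.05 F [1.  4.  8.9] pos [204.8   1.  -43. ]
```

View pics/c3.png

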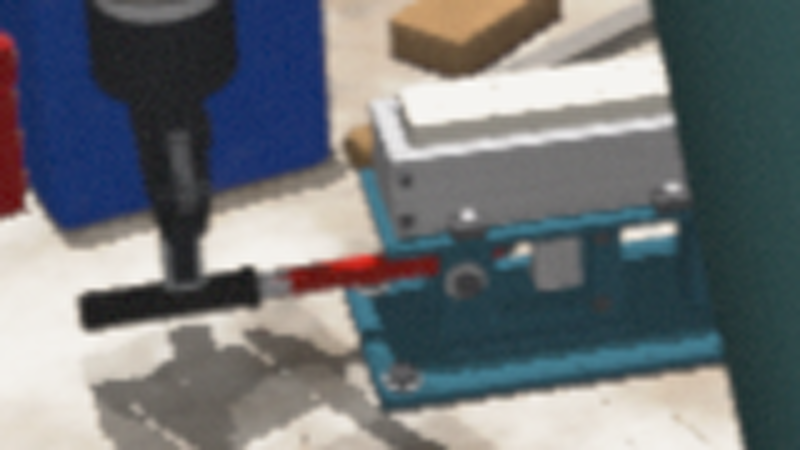

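The lever is nearly down, dipping slightly outward, with the fingertips on the grip at (185,280). The bar has visibly risen, and its side shows at about (540,115). I'll press further until the solid stop shows in the force.

```bash
python3 -m inch '[0,0,1.5,0,0,0,0, 0,0,1.5,0,0,0,0, 0,0,0,0,0,0,0, 0,0,0,0,0,0,0, 0,0,0,0,0,0,0, 0,0,0,0,0,0,0, 0,0,0,0,0,0,0, 0,0,0,0,0,0,0]'; python3 -m inch '[0,0,1.5,0,0,0,0, 0,0,1.5,0,0,0,0, 0,0,0,0,0,0,0, 0,0,0,0,0,0,0, 0,0,0,0,0,0,0, 0,0,0,0,0,0,0, 0,0,0,0,0,0,0, 0,0,0,0,0,0,0]'
```

```text
time: 9.9
tool_pos: [0.6041, 0.1118, 0.0402]
tcp_rot: [-2.568, -1.809, -0.003]
wrist_force: [0.2, 4.9, 9.0]
width: -0.002
grip_force: 4.7
time: 10.7
tool_pos: [0.6041, 0.1119, 0.0372]
tcp_rot: [-2.567, -1.809, -0.003]
wrist_force: [1.0, 4.2, 9.4]
width: 0.005
grip_force: 4.8
```

```bash
python3 -m inch '[0,0,1.5,0,0,0,0, 0,0,1.5,0,0,0,0, 0,0,0,0,0,0,0, 0,0,0,0,0,0,0, 0,0,0,0,0,0,0, 0,0,0,0,0,0,0, 0,0,0,0,0,0,0, 0,0,0,0,0,0,0]'; python3 -c "
from h import *
im=viewer.read_camera('scene')[:,:,::-1]
cv2.imwrite('pics/c4.png',cv2.resize(im[200:290,220:380],None,fx=5,fy=5,interpolation=cv2.INTER_CUBIC))
g=im.max(2)[200:290,220:260]; a=cv2.imread('pics/c3.png')
# grip axis line in image vs predicted for lever angles
for th in(.40,.45,.52):
    f=.40-th
    P=[C+X*(.055+r*np.cos(f))+[0,0,-.085+r*np.sin(f)] for r in(.108,.155,.205)]
    print(th,[((proj('scene',p)-[220,200])*5).round(0).tolist() for p in P])
"
```

```text
time: 11.5
tool_pos: [0.6041, 0.1119, 0.0342]
tcp_rot: [-2.567, -1.809, -0.003]
wrist_force: [0.8, 4.9, 9.5]
width: 0.001
grip_force: 4.8
0.4 [[260.0, 287.0], [172.0, 299.0], [78.0, 312.0]]
0.45 [[261.0, 295.0], [174.0, 311.0], [81.0, 328.0]]
0.52 [[263.0, 306.0], [177.0, 327.0], [85.0, 350.0]]
```

View pics/c4.png

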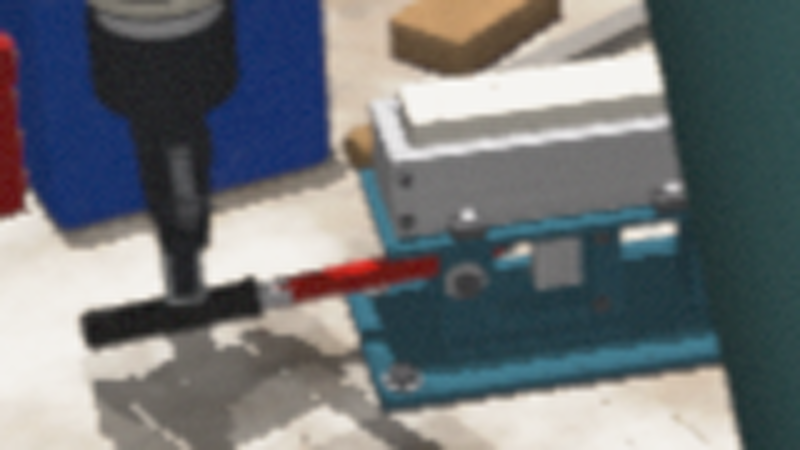

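The grip now runs from (82,330) to (260,297), which matches a lever angle of about 0.45. It hasn't reached the stop, so I'll go deeper.

```bash
python3 -m inch '[0,0,1.5,0,0,0,0, 0,0,1.5,0,0,0,0, 0,0,1,0,0,0,0, 0,0,0,0,0,0,0, 0,0,0,0,0,0,0, 0,0,0,0,0,0,0, 0,0,0,0,0,0,0, 0,0,0,0,0,0,0]';python3 -m inch '[0,0,1,0,0,0,0, 0,0,1,0,0,0,0, 0,0,1,0,0,0,0, 0,0,0,0,0,0,0, 0,0,0,0,0,0,0, 0,0,0,0,0,0,0, 0,0,0,0,0,0,0, 0,0,0,0,0,0,0]'; python3 -c "
from h import *
for th in(0,.05,.1):
    f=.40-th
    P=[C+X*(.055+r*np.cos(f))+[0,0,-.085+r*np.sin(f)] for r in(.108,.155,.205)]
    print(th,[((proj('scene',p)-[220,200])*5).round(0).tolist() for p in P])
s=sensors.read_state();print(((proj('scene',s['tool_pos'])-[220,200])*5).round(0))
"
```

```text
time: 12.35
tool_pos: [0.6041, 0.1119, 0.0302]
tcp_rot: [-2.568, -1.809, -0.003]
wrist_force: [0.4, 4.8, 9.1]
width: -0.006
grip_force: 4.9
time: 13.15
tool_pos: [0.6042, 0.1119, 0.0283]
tcp_rot: [-2.568, -1.809, -0.004]
wrist_force: [-1.1, 4.4, 15.4]
width: -0.005
grip_force: 7.7
0 [[271.0, 218.0], [187.0, 200.0], [95.0, 179.0]]
0.05 [[268.0, 226.0], [182.0, 212.0], [90.0, 196.0]]
0.1 [[265.0, 235.0], [179.0, 224.0], [85.0, 213.0]]
[185. 338.]
```

```bash
python3 -m inch '[0,-1,-15,0,0,0,0, -1,0,-20,0,0,0,0, 0,0,-20,0,0,0,0, 0,0,-20,0,0,0,0, 0,0,-20,0,0,0,0, 0,0,-10,0,0,0,0, 0,0,0,0,0,0,0, 0,0,0,0,0,0,0]'; python3 -m inch '[0,0,20,0,0,0,0, 0,0,20,0,0,0,0, 0,0,18,0,0,0,0, 0,0,18,0,0,0,0, 0,0,15,0,0,0,0, 0,0,10,0,0,0,0, 0,0,3.5,0,0,0,0, 0,0,0,0,0,0,0]';
```

```text
time: 13.95
tool_pos: [0.601, 0.1096, 0.1307]
tcp_rot: [-2.567, -1.809, 0.004]
wrist_force: [-0.8, -0.8, -0.1]
width: -0.001
grip_force: 0.0
time: 14.75
tool_pos: [0.6038, 0.112, 0.0288]
tcp_rot: [-2.568, -1.809, -0.007]
wrist_force: [1.2, 6.2, 8.5]
width: 0.004
grip_force: 4.9
```

```bash
python3 -c "
from h import *
go(.203,0,.14)"
```

```text
shift [  -1.6   -0.6 -111.2] turn [ 0.1  -0.22  0.02] t 14.75 F [1.2 6.2 8.5] pos [205.    0.8 -28.8]
```

```bash
python3 -m inch '[0,0,2,0,0,0,0, 0,0,0,0,0,0,0, -1,0,-20,0,0,0,0, 0,0,-20,0,0,0,0, 0,0,-20,0,0,0,0, 0,0,-20,0,0,0,0, 0,0,-20,0,0,0,0, 0,0,-8,0,0,0,0]'; python3 -m inch '[0,0,0,0,0,0,0, 0,0,20,0,0,0,0, 0,0,20,0,0,0,0, 0,0,20,0,0,0,0, 0,0,20,0,0,0,0, 0,0,18,0,0,0,0, 0,0,10,0,0,0,0, 0,0,0,0,0,0,0]'; python3 -m inch '[0,0,0,0,0,0,0, 0,0,0,0,0,0,0, -1,0,-20,0,0,0,0, 0,0,-20,0,0,0,0, 0,0,-20,0,0,0,0, 0,0,-20,0,0,0,0, 0,0,-20,0,0,0,0, 0,0,-8,0,0,0,0]'; python3 -c "
from h import *
go(.203,0,.14)"
```

```text
time: 15.55
tool_pos: [0.6021, 0.1089, 0.1346]
tcp_rot: [2.568, 1.809, 0.001]
wrist_force: [0.7, -0.1, 0.2]
width: 0.006
grip_force: 0.0
time: 16.35
tool_pos: [0.6035, 0.1107, 0.0284]
tcp_rot: [-2.568, -1.809, -0.005]
wrist_force: [-3.1, 5.0, 18.7]
width: -0.001
grip_force: 9.1
time: 17.15
tool_pos: [0.6017, 0.108, 0.1343]
tcp_rot: [2.568, 1.81, 0.0]
wrist_force: [1.4, 0.2, -0.8]
width: -0.001
grip_force: 0.0
shift [ 2.5 -0.1 -5.7] turn [ 0.02 -0.01  0.04] t 17.15 F [ 1.4  0.2 -0.8] pos [ 2.005e+02  1.000e-01 -1.343e+02]
```

```bash
python3 -m inch '[2,0,0,0,0,0,0, 0,0,20,0,0,0,0, 0,0,20,0,0,0,0, 0,0,20,0,0,0,0, 0,0,20,0,0,0,0, 0,0,18,0,0,0,0, 0,0,10,0,0,0,0, 0,0,0,0,0,0,0]'; python3 -m inch '[0,0,0,0,0,0,0, 0,0,0,0,0,0,0, -1,0,-20,0,0,0,0, 0,0,-20,0,0,0,0, 0,0,-20,0,0,0,0, 0,0,-20,0,0,0,0, 0,0,-20,0,0,0,0, 0,0,-8,0,0,0,0]';  python3 -m inch '[2,0,0,0,0,0,0, 0,0,20,0,0,0,0, 0,0,20,0,0,0,0, 0,0,20,0,0,0,0, 0,0,20,0,0,0,0, 0,0,18,0,0,0,0, 0,0,10,0,0,0,0, 0,0,0,0,0,0,0]'; python3 -m inch '[0,0,0,0,0,0,0, 0,0,0,0,0,0,0, -1,0,-20,0,0,0,0, 0,0,-20,0,0,0,0, 0,0,-20,0,0,0,0, 0,0,-20,0,0,0,0, 0,0,-20,0,0,0,0, 0,0,-8,0,0,0,0]'; 
```

```text
time: 17.95
tool_pos: [0.6028, 0.111, 0.0283]
tcp_rot: [-2.567, -1.809, -0.001]
wrist_force: [-5.6, 2.6, 20.2]
width: 0.001
grip_force: 9.9
time: 18.75
tool_pos: [0.602, 0.1089, 0.1344]
tcp_rot: [2.568, 1.81, 0.0]
wrist_force: [0.9, 1.1, -0.1]
width: 0.001
grip_force: 0.0
time: 19.55
tool_pos: [0.6031, 0.1119, 0.0282]
tcp_rot: [-2.567, -1.809, -0.001]
wrist_force: [-5.1, 2.3, 18.5]
width: -0.002
grip_force: 9.5
time: 20.35
tool_pos: [0.6024, 0.1099, 0.1344]
tcp_rot: [2.568, 1.809, 0.0]
wrist_force: [0.0, 0.3, 0.3]
width: 0.002
grip_force: 0.0
```

```bash
python3 -m inch '[0,0,-20,0,0,0,0, 0,0,-40,0,0,0,0, 0,0,-40,0,0,0,0, 0,0,-40,0,0,0,85, 0,0,-20,0,0,0,85, 0,0,0,0,0,0,85, 0,0,0,0,0,0,85, 0,0,0,0,0,0,85]'; python3 -c "
from h import *
go(0,0,.30)
im=viewer.read_camera('scene')[:,:,::-1]
cv2.imwrite('pics/c5.png',cv2.resize(im[180:290,220:380],None,fx=5,fy=5,interpolation=cv2.INTER_CUBIC))
im=viewer.read_camera('top')[:,:,::-1]
cv2.imwrite('pics/t5.png',im)
for dz in(-.002,.033):
  print(dz,[((proj('scene',C+X*a+Y*b+[0,0,dz])-[220,180])*5).round().tolist() for a,b in((.08,.02),(.08,-.02))])
"
```

```text
time: 21.15
tool_pos: [0.6008, 0.1096, 0.2908]
tcp_rot: [-2.566, -1.808, 0.007]
wrist_force: [0.1, -0.0, -0.3]
width: 0.851
grip_force: 0.0
shift [-201.8    1.1   -8.8] turn [-0.26  0.14  0.04] t 21.15 F [ 0.1 -0.  -0.3] pos [ 201.8   -1.3 -290.8]
-0.002 [[399.0, 214.0], [414.0, 252.0]]
0.033 [[397.0, 156.0], [412.0, 193.0]]
```

View pics/c5.png

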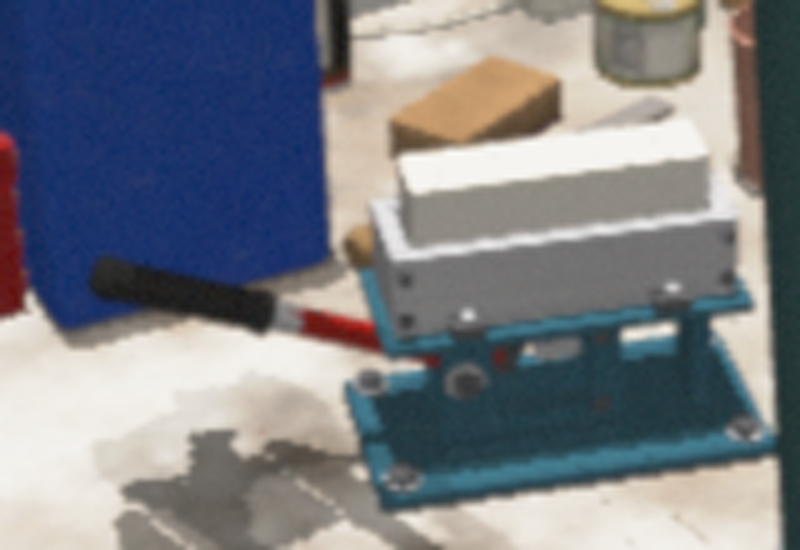

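The scene view shows the bar's top corners at (398,155) and (412,192), exactly as predicted for a top 33 mm above the rim, so the platen is fully up. The lever is back at rest, with its grip from (95,275) to (270,310). Next I'll check where the fingertips really are relative to the TCP before grasping.

```bash
python3 -m inch '[-20,0,0,0,0,0,85, -40,0,0,0,0,0,85, -45,0,0,0,0,0,85, -45,0,0,0,0,0,85, -35,0,0,0,0,0,85, -17,1,0,0,0,0,85, 0,0,0,0,0,0,85, 0,0,0,0,0,0,85]'; python3 -c "
from h import *
for z in(.148,.168,.188): print('c2 tip',z,((proj('scene',np.array([.6034,.1093,z]))-[220,200])*5).round())
go(0,0,.22)
im=viewer.read_camera('scene')[:,:,::-1]
cv2.imwrite('pics/c6.png',cv2.resize(im[120:280,220:420],None,fx=4,fy=4-.3,interpolation=cv2.INTER_CUBIC))
s=sensors.read_state();
for o in(0,.019): print(((proj('scene',s['tool_pos']+[0,0,o])-[220,120])*[4,3.7]).round())
"
```

```text
time: 22.05
tool_pos: [0.5345, -0.0813, 0.2937]
tcp_rot: [-2.569, -1.807, 0.0]
wrist_force: [0.0, 0.1, 0.3]
width: 0.995
grip_force: 0.0
c2 tip 0.148 [173. 146.]
c2 tip 0.168 [170. 112.]
c2 tip 0.188 [167.  78.]
shift [ 0.3 -0.6 73.7] turn [-0.05 -0.01 -0.05] t 22.05 F [0.  0.1 0.3] pos [  -0.3    0.7 -293.7]
[441. 180.]
[441. 155.]
```

View pics/c6.png

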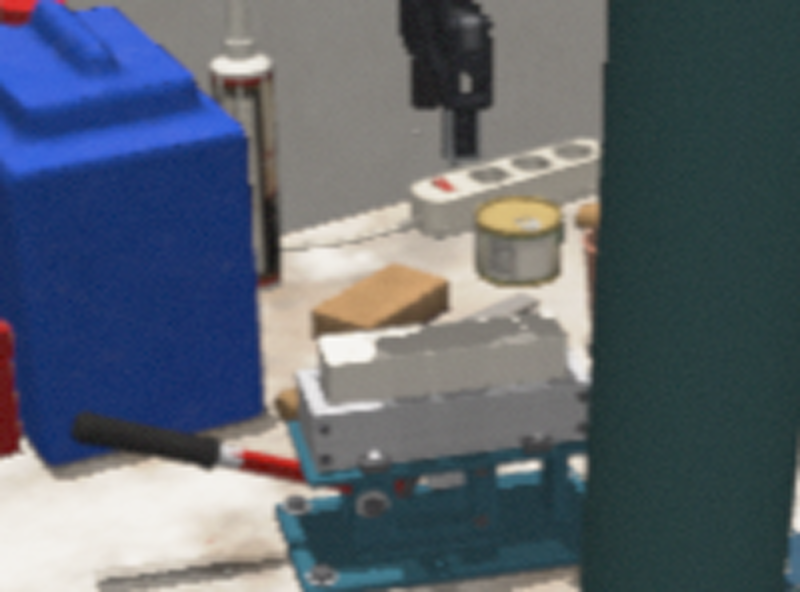

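The near fingertip at (458,155) sits clearly higher than the reported TCP implies. The pressing picture agrees, so the real tips are about 20 mm behind the reported TCP in z, and I'll use that. I'm descending part-way and looking again.

```bash
python3 -m inch '[0,0,15,0,0,0,85, 0,0,30,0,0,0,85, 0,0,35,0,0,0,85, 0,0,30,0,0,0,85, 0,0,25,0,0,0,85, 0,0,15,0,0,0,85, 0,0,9,0,0,0,85, 0,0,0,0,0,0,85]'; python3 -c "
from h import *
go(0,0,.123)
im=viewer.read_camera('scene')[:,:,::-1]
cv2.imwrite('pics/c7.png',cv2.resize(im[160:260,270:400],None,fx=6,fy=6,interpolation=cv2.INTER_CUBIC))
"
```

```text
time: 22.9
tool_pos: [0.5344, -0.0801, 0.1338]
tcp_rot: [-2.566, -1.81, 0.003]
wrist_force: [0.3, 0.5, 0.8]
width: 0.991
grip_force: 0.0
shift [-0.8 -0.1 10.8] turn [-0.14  0.02  0.09] t 22.9 F [0.3 0.5 0.8] pos [   0.8    0.2 -133.8]
```

View pics/c7.png

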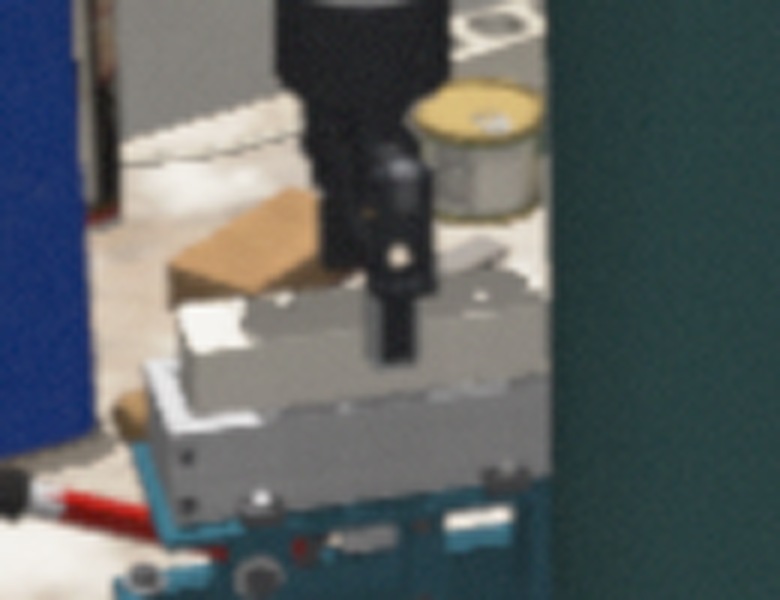

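The near finger stands beside the bar, with its tip at crop (395,362), i.e. image pixel (335.8,220.3).

```bash
python3 -c "
from h import *
for b in (-.043,-.05):
  for z in(.14,.15,.16,.17): print(b,z,proj('scene',np.array([C[0],C[1],z])+Y*b).round(1))"
```

```text
-0.043 0.14 [335.  230.1]
-0.043 0.15 [335.  226.7]
-0.043 0.16 [335.  223.4]
-0.043 0.17 [334.9 220. ]
-0.05 0.14 [335.7 231.4]
-0.05 0.15 [335.6 228.1]
-0.05 0.16 [335.6 224.7]
-0.05 0.17 [335.6 221.3]
```

```bash
python3 -m inch '[-1,0,4,0,0,0,85, 0,0,4,0,0,0,85, 0,0,4,0,0,0,65, 0,0,0,0,0,0,55, 0,0,0,0,0,0,50, 0,0,0,0,0,0,46, 0,0,0,0,0,0,43, 0,0,0,0,0,0,41]' 40; python3 -m inch '[0,0,0,0,0,0,38, 0,0,0,0,0,0,36, 0,0,0,0,0,0,34, 0,0,0,0,0,0,34, 0,0,0,0,0,0,34, 0,0,0,0,0,0,34, 0,0,0,0,0,0,34, 0,0,0,0,0,0,34]'; python3 -c "
from h import *
go(0,0,.123)"
```

```text
time: 23.75
tool_pos: [0.535, -0.0817, 0.1233]
tcp_rot: [2.568, 1.809, 0.0]
wrist_force: [-0.6, -0.8, 0.0]
width: 0.48
grip_force: 0.0
time: 24.55
tool_pos: [0.5352, -0.0818, 0.1235]
tcp_rot: [2.568, 1.809, 0.001]
wrist_force: [2.0, -0.4, 3.0]
width: 0.461
grip_force: 42.2
shift [ 0.5 -1.5  0.5] turn [ 0.05 -0.01  0.04] t 24.55 F [ 2.  -0.4  3. ] pos [  -0.5    1.5 -123.5]
```

```bash
python3 -m inch '[0,0,0,0,0,0,25, 0,0,0,0,0,0,25, 0,0,-3,0,0,0,25, 0,0,-5,0,0,0,25, 0,0,-5,0,0,0,25, 0,0,-5,0,0,0,25, 0,0,-2,0,0,0,25, 0,0,0,0,0,0,25]' 60; python3 -c "
from h import *
go(0,0,.210)
im=viewer.read_camera('scene')[:,:,::-1]
cv2.imwrite('pics/c8.png',cv2.resize(im[160:260,270:400],None,fx=6,fy=6,interpolation=cv2.INTER_CUBIC))
"
```

```text
time: 25.35
tool_pos: [0.535, -0.0817, 0.1437]
tcp_rot: [2.568, 1.809, 0.001]
wrist_force: [0.0, -0.3, -2.7]
width: 0.457
grip_force: 61.0
shift [  0.5  -1.2 -66.3] turn [ 0.03 -0.01  0.05] t 25.35 F [ 0.  -0.3 -2.7] pos [  -0.5    1.2 -143.7]
```

View pics/c8.png

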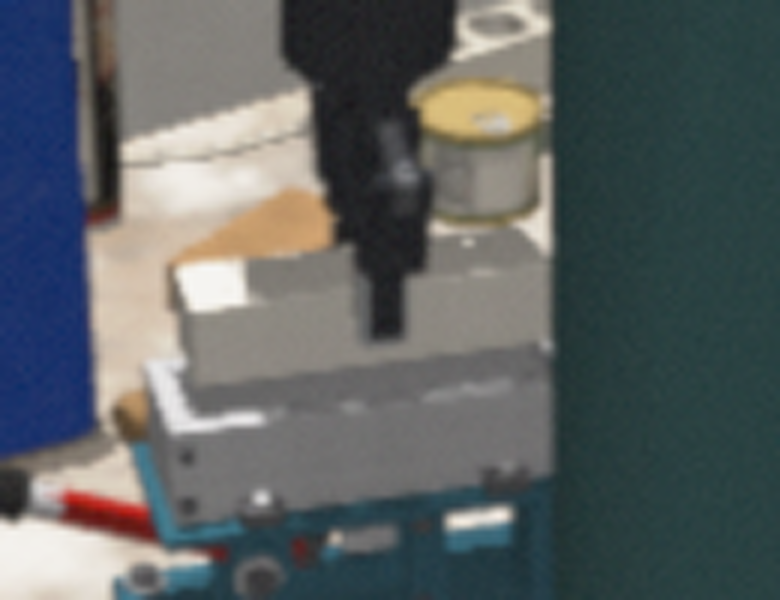

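The bar is held by its middle and is level. Its lower edge, from (195,385) to (545,345), is clear of the rim. I'll lift it the rest of the way.

```bash
python3 -m inch '[0,0,-5,0,0,0,25, 0,0,-10,0,0,0,25, 0,0,-12,0,0,0,25, 0,0,-12,0,0,0,25, 0,0,-10,0,0,0,25, 0,0,-8,0,0,0,25, 0,0,-5,0,0,0,25, 0,0,-3,0,0,0,25]';python3 -m inch '[0,0,0,0,0,0,25, 0,0,0,0,0,0,25, 0,0,0,0,0,0,25, 0,0,0,0,0,0,25, 0,0,0,0,0,0,25, 0,0,0,0,0,0,25, 0,0,0,0,0,0,25, 0,0,0,0,0,0,25]'; python3 -c "
from h import *
im=viewer.read_camera('scene')[:,:,::-1]
cv2.imwrite('pics/c9.png',cv2.resize(im[140:270,220:400],None,fx=4,fy=4,interpolation=cv2.INTER_CUBIC))
print([((proj('scene',np.array([C[0],C[1],z])+X*.08-Y*.02)-[220,140])*4).round() for z in(.20,.217,.257)])
"
```

```text
time: 26.2
tool_pos: [0.535, -0.0817, 0.2089]
tcp_rot: [2.568, 1.809, 0.001]
wrist_force: [-0.3, -0.8, -2.9]
width: 0.464
grip_force: 61.0
time: 27.0
tool_pos: [0.5349, -0.0817, 0.2082]
tcp_rot: [2.568, 1.81, 0.0]
wrist_force: [-0.2, -0.2, -2.7]
width: 0.457
grip_force: 61.0
[array([328., 278.]), array([327., 254.]), array([325., 197.])]
```

View pics/c9.png

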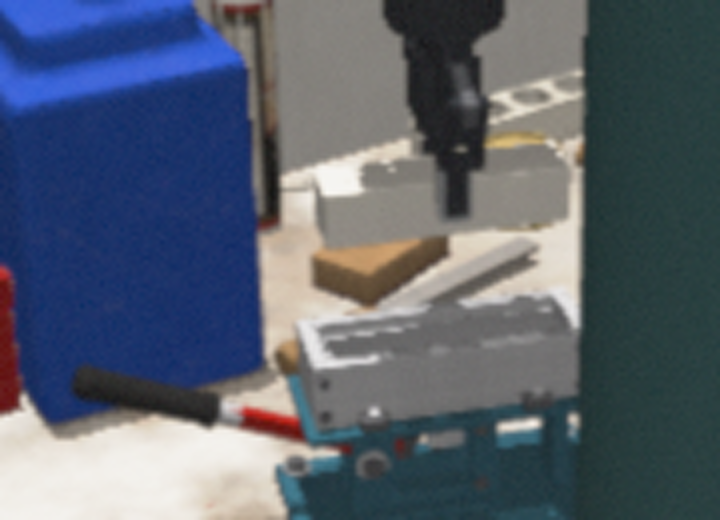

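The bar hangs level above the mould, with its lower corner at (327,248) against 254 predicted for z = 0.217. The lever is at rest and the platen is up. Handing in.

```bash
python3 -c "
from workcell import job
print(job.finish_job())"
```

```text
the job is handed in; nothing more can be done
None
```

The bar was jacked fully up and lifted clear, and I handed the job in with it held level and still above the mould, its underside about 75 mm above the rim; the verdict was not shown.

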